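Grip the jar in the ratchet bar clamp

ROBOT

A 6-joint arm with a two-finger parallel gripper is mounted at the origin on the work surface. World frame = base frame: x ahead of the robot, y to its left, z up, the work surface at z = 0. Lengths are in m, angles in rad, forces in N, time in s.
With the tool pointing down it reaches from about 0.3 to 0.775 m from the base axis. Payload 14.6 kg.
Tool frame: the origin (TCP) lies midway between the tips of the shut fingers; the grasp point (between the pads) lies 19 mm behind it (ctrl.grip_depth is the distance from the TCP to the grasp point, in m); z points along the fingers, x is the direction in which the jaws open and shut, and the axes are right-handed (so a half turn about z gives the same grasp; the last joint's range is limited). The gripper opens to 94 mm and grips with 3 to 60 N. Pads are 16 mm wide; open, the fingers measure 119 mm over their backs; the gripper's body (75 mm by 177 mm) begins 78 mm behind the grasp point.
Start: joints at [-1.31, 0.3, 1.521, -0, 1.321, -0.067], TCP at [0.177, -0.521, 0.168] pointing down, gripper open.
Joint ranges: [-3.03, 3.03], [-0.79, 2.21], [0.23, 2.52], [-1.04, 4.18], [0, 3.07], [-2.55, 2.55]. Speed limits (rad/s): [2.22, 2.22, 2.57, 3.14, 3.14, 3.14].

INTERFACE

Orientations are given as [roll, pitch, yaw] about the fixed x, y, z axes, in that order (R = Rz(yaw) Ry(pitch) Rx(roll)).
In Python, from station import ctrl gives the robot as it stands.
- The arm moves only by the tool play_rows, never from a script. Its argument "steps" is a list that holds one entry, the list of rows, each a list of 7 numbers: the shift along the tool's x, y, z in cm, then the turn, a rotation vector about the tool's x, y, z in rad, then the opening, from 0 (shut) to 1 (fully open). In form: [[[x, y, z, ax, ay, az, hand], ...]]. A call has 1 to 20 rows; each row is the pose to reach, as a shift and turn from the pose measured when the call began, along the tool's axes at that moment; what a row does not reach only later rows make up. A row lasts 1/12 s, in which the tool goes at most 41.7 mm and 7.16 degrees, less where a joint would pass 70% of its speed; a pose out of reach is approached as far as the arm can. A call with a gripper value outside its range is refused whole. The fingers move at their own pace and stop on an object; "force" is the grip in N (left out, the last holds). Time passes only in rows, so rows that repeat a pose let the fingers close. It gives the time, the measured TCP pose, the force and the opening at its end, in the units of the state.
- ctrl.get_obs(): the state, without advancing time (a new reading comes with each control period).
- ctrl.camera(name): name is "scene" or "side" or "wrist"; returns a dict with "frame" (384x512x3 uint8, blue, green, red), "fovy" (degrees; the focal length in pixels is half the picture's height over the tangent of half this angle, whatever the lens; pixels are square), "cx", "cy" (the principal point, pixels), "world_to_cam" (4x4, takes a point from world to camera coordinates). Camera axes: x right, y up, looking along -z (the intrinsics and any distortion apply to the point x, -y, -z); pixel columns grow to the right and rows downward; lengths in m; the calibration is good to about 2 mm. A picture is of the moment at which its call begins. There is no depth.
- ctrl.hand_in(): hands the job in, once; it reports no verdict.
The state is a dict: "time_s": time; "qpos": joint angles; "joint_vel": joint speeds; "tau": joint torques, N m; "ee_pos": TCP position; "eef_rot": TCP orientation; "force": force on the tool from outside, world axes, zero at the start; "moment": the same for the moment, N m; "grip_width": finger opening in m.
Only numpy, scipy, OpenCV 4.12 (cv2) and the standard library are available. Lean on these libraries where they do the work, as an engineer would, in place of code of your own. Each camera call takes 0.05 s, during which the arm holds its last target. There are 200 camera calls.

TASK

Take the steel tongs out of the bar clamp and lay them on the middle of the red plate. Then pump the clamp's red ratchet lever, moving the jaw by the lever only, until the sprung pad meets the acrylic jar and holds it upright against the V-jaw with the yellow-stemmed pad pushed in about halfway; never bottom the pad out, because that would crush the jar. Finish while still holding the lever there so that the jar stays gripped for its cap to be twisted off, and leave the bowl, chopsticks and burner switch alone.

Things in the scene. Friction and masses are not known exactly. Their poses are not given: they have to be found in the camera images.
- clamp: Bench bar clamp fixed to the table: dark steel bed plate 440 x 90 x 12 mm. Origin: centre of the bed's underside, on the table. Its x axis is the clamping direction: lever on the -x side, fixed black V-jaw (open to -x, 60 mm high) at the +x end. The ratchet rod runs along y = 0 at 51 to 71 mm height, reaching back to x = -295 mm; a guide bridge at x = -88 mm is 87 mm high.
- seat (a point): Point on the clamp bed (12 mm above the table) where the centre of a jar fully seated in the V-jaw stands: clamp x = +135 mm, y = 0.
- pivot (a point): The lever's pivot, clamp x = -150 mm, y = 0, 12 mm above the table; the lever turns about a clamp-y axis here. How it works: a forward stroke pushes the jaw forward through a pawl, about 0.45 mm per mm at the handle, after up to 8 mm of idle pawl travel (0.15 rad of lever). On the return stroke the pawl slips over the pins and the jaw stays. A full stroke moves the jaw 28 to 37 mm.
- lever_angle (a joint): The lever's angle in rad: 0 = released, leaning 0.35 back towards clamp -x; 0.7 = end of the stroke, leaning 0.35 forward, towards the jar. A spring returns it when let go. Pushing the handle takes about 3 to 6 N while the jaw is free and up to about 12 N with the pad nearly pushed in.
- trigger: The lever: a steel fork over the rod with a red plastic handle on top, 14 mm thick along the push, 26 mm wide across, 66 mm long, from 96 to 162 mm above the pivot along the lever (top about 166 mm above the table when released). Origin at the pivot. Push it towards clamp +x from behind with closed fingers, or pinch it across its width.
- handle_mid (a point): Centre of the red handle, 129 mm from the pivot along the lever; moves with it.
- jaw_travel (a joint): Travel of the moving jaw (blue carriage) towards the jar in m: 0 = fully back, 0.13 the most. The front of the pad, not pushed in, is at clamp x = -20 mm + this value. Friction of 2.5 N holds it where it is left.
- jaw: Moving jaw: blue carriage, 20 x 60 x 50 mm, top 64 mm above the table; its centre is 30 mm behind the pad's front when the pad is out. With ratchet rod behind. Its origin lies at clamp x = joint jaw_travel, y = 0, on the table. Must not be pushed directly.
- pad_in (a joint): How far the sprung pad is pushed into the carriage, in m: 0 = fully out (12 mm of yellow stem to be seen), 0.010 = bottomed. Stiffness 1.5 N per mm. With the lever let go the jaw slips back until only about 1.7 mm remains.
- pad: Black rubber pad on a yellow stem, 8 mm thick, 50 mm wide, 40 mm high (20 to 60 mm above the table), facing the jar. Its origin is not on it: clamp x = joint jaw_travel - joint pad_in, y = 0, on the table.
- pad_front (a point): Centre of the pad's front face, 40 mm above the table; touches the jar when it is 35 mm from the jar's axis.
- jar: Low clear acrylic jar, 70 mm across, green band, white twist cap, 76 mm high in all, standing upright on the clamp bed in front of the V-jaw, up to 6 mm short of being seated. Origin: centre of its underside. Weighs about 0.2 kg, slides easily.
- tongs: Closed stainless tongs lying across the clamp bed between pad and jar: 200 mm long along their own x, 24 mm wide (own y) at the middle with flat parallel sides and 28 mm high there. Origin: underside, at the middle, near the centre of mass; about 0.12 kg. About 30 mm free on either side at the middle.
- plate: Loose red melamine plate, 210 mm across, 18 mm high. Origin: centre of its underside.
- bowl: Blue bowl, 110 mm across, 50 mm high, bystander. Origin: centre of its underside.
- chopsticks: Banded stack of three bamboo chopstick pairs, 225 x 18 x 22 mm, long along its own x, bystander. Origin: centre of its underside.
- switch_angle (a joint): Black toggle switch on the white induction burner (right-hand side, 300 x 270 x 65 mm high); 0 = off, as it must stay.

How it is judged:
By the outcome, as a careful person would: the job done as asked, in the order asked, and still so for the second after the job is handed in, while the arm keeps its last pose, push and grip.
It also fails if it takes over 72 s, if anything falls off the work surface, if the arm or the gripper's body presses on something with over 40 N, if the wrist force passes 120 N, or if a joint passes its speed limit or range.

## Working session

There is one attempt and no reset: what is moved stays moved. The work goes in short steps, Python scripts to look and compute and a tool call to move; the robot and the scene stay as the last step left them, time stands still between calls to the robot, and variables do not carry over. Pictures are saved under pics/ and viewed, about 8 in all and at most 12, crops included, and the job is handed in when it is done.

Besides the shell and the picture viewer there is one more tool, called after ">>>" as name(argument=value, ...), one argument or row to a line, values as JSON. play_rows: Moves the arm, as the interface text tells. Its arguments: {"type":"object","properties":{"steps":{"type":"array"},"force":{"type":"number"}},"required":["steps"]}

```bash
mkdir -p pics; ls
cat > h.py <<'E'
import numpy as np, cv2
from scipy.spatial.transform import Rotation as R
from station import ctrl
def cam(n):
    c=ctrl.camera(n); c['f']=c['frame'].shape[0]/2/np.tan(np.radians(c['fovy'])/2); c['W']=np.array(c['world_to_cam']); return c
def ray(c,u,v):
    Ci=np.linalg.inv(c['W']); d=Ci[:3,:3]@np.array([(u-c['cx'])/c['f'],-(v-c['cy'])/c['f'],-1]); return Ci[:3,3],d
def onz(c,u,v,z):
    o,d=ray(c,u,v); return o+d*(z-o[2])/d[2]
def proj(c,p):
    q=c['W']@np.append(p,1); return c['cx']+c['f']*q[0]/-q[2], c['cy']-c['f']*q[1]/-q[2]
E
python3 - <<'E'
from h import *
import pickle
o=ctrl.get_obs(); print(o)
D={}
for n in ['scene','side','wrist']:
    c=cam(n); D[n]=c; print(n,[k for k in c], c['fovy'],c['cx'],c['cy'],np.round(np.linalg.inv(c['W']),3).tolist())
pickle.dump(D,open('d0.pkl','wb'))
cv2.imwrite('pics/scene0.png',cv2.resize(D['scene']['frame'],(800,600),interpolation=cv2.INTER_CUBIC))
cv2.imwrite('pics/side0.png',cv2.resize(D['side']['frame'],(800,600),interpolation=cv2.INTER_CUBIC))
E
```

```text
pics
{'time_s': 0.0, 'qpos': array([-1.30954034e+00,  3.00495334e-01,  1.52158956e+00, -2.36751574e-05,
        1.32070659e+00, -6.66562749e-02]), 'joint_vel': array([-0.00095647,  0.00057757, -0.00026092, -0.00109762,  0.00057794,
        0.00139239]), 'tau': array([ 1.71060805e-03, -5.31811416e+01, -3.52743316e+01,  7.09033641e-02,
        2.43273930e-02, -7.51823836e-05]), 'ee_pos': array([ 0.17701695, -0.52040353,  0.16766948]), 'eef_rot': array([-3.14153568e+00,  1.19769981e-03, -1.24287816e+00]), 'force': array([-0.09604804,  0.01294107, -0.2165788 ]), 'moment': array([-0.03068306,  0.00523348,  0.00524792]), 'grip_width': 0.09375151311645369}
scene ['frame', 'fovy', 'cx', 'cy', 'world_to_cam', 'f', 'W'] 51.91033730571778 242.9135180415915 188.35092367969253 [[0.238, -0.59, 0.772, 1.699], [0.971, 0.126, -0.203, -0.369], [0.023, 0.798, 0.603, 0.942], [0.0, 0.0, 0.0, 1.0]]
side ['frame', 'fovy', 'cx', 'cy', 'world_to_cam', 'f', 'W'] 56.07716826027104 244.56866993414417 186.69593768826414 [[0.989, 0.118, -0.094, 0.517], [-0.15, 0.72, -0.677, -0.846], [-0.012, 0.684, 0.73, 0.942], [0.0, 0.0, 0.0, 1.0]]
wrist ['frame', 'fovy', 'cx', 'cy', 'world_to_cam', 'f', 'W'] 66.76708649946869 257.77522518803426 192.41444456578884 [[0.322, 0.915, 0.242, 0.247], [-0.947, 0.312, 0.082, -0.497], [-0.0, -0.256, 0.967, 0.384], [0.0, 0.0, 0.0, 1.0]]
```

View pics/scene0.png

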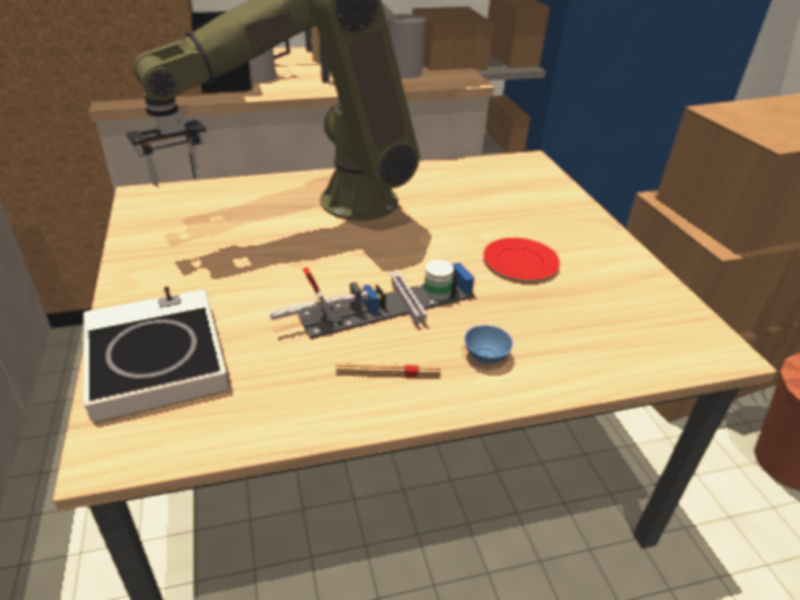

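View pics/side0.png

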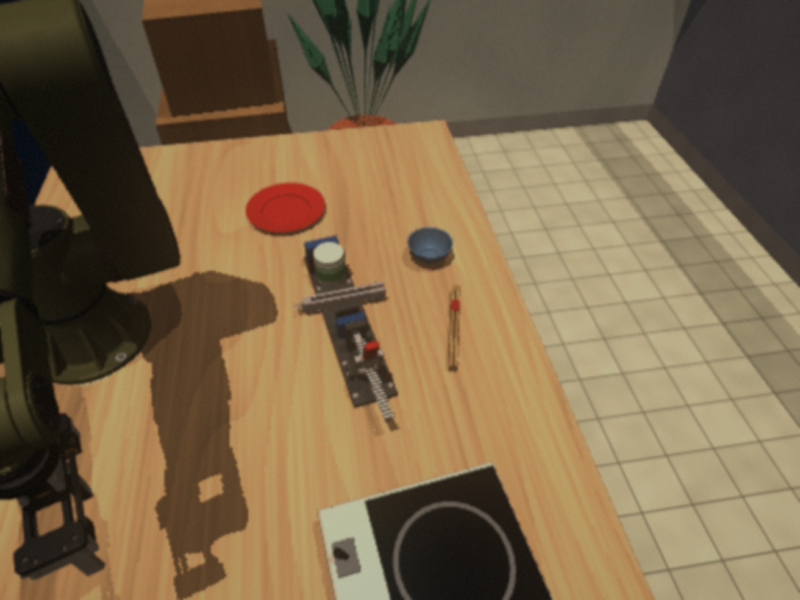

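The scene view shows the clamp running along roughly +y. In the 800x600 view the lever is at (312,280), the tongs at (408,298), the jar at (438,278) and the plate at (521,259). The side view has the same items at (371,350), (343,297), (328,262) and (286,208). Next I'll crop in close and measure by colour.

Run:
```python
from h import *
import pickle
D=pickle.load(open('d0.pkl','rb'))
a=D['scene']['frame'][155:220,165:315]; b=D['side']['frame'][145:275,185:260]
A=cv2.resize(a,None,fx=5,fy=5,interpolation=cv2.INTER_CUBIC)
B=cv2.rotate(cv2.resize(b,None,fx=5,fy=5,interpolation=cv2.INTER_CUBIC),cv2.ROTATE_90_CLOCKWISE)[:270]
B=cv2.rotate(b,cv2.ROTATE_90_CLOCKWISE); B=cv2.resize(B,None,fx=3.65,fy=3.65,interpolation=cv2.INTER_CUBIC)
im=np.zeros((600,800,3),np.uint8); im[:A.shape[0],:A.shape[1]]=A; im[326:326+B.shape[0],:B.shape[1]]=B[:274]
cv2.imwrite('pics/crop0.png',im)
for n in ['scene','side']:
    c=D[n]; hsv=cv2.cvtColor(c['frame'],cv2.COLOR_BGR2HSV)
    for nm,m in dict(red=((hsv[...,0]<8)|(hsv[...,0]>172))&(hsv[...,1]>170)&(hsv[...,2]>70),
       blue=(abs(hsv[...,0].astype(int)-110)<12)&(hsv[...,1]>110)&(hsv[...,2]>50),
       green=(abs(hsv[...,0].astype(int)-65)<20)&(hsv[...,1]>70)&(hsv[...,2]>40)).items():
        k,l,s,ce=cv2.connectedComponentsWithStats(m.astype(np.uint8))
        for i in range(1,k):
            if s[i,4]>12 and s[i,0]+s[i,2]/2>130 : print(n,nm,s[i],np.round(ce[i],1))
```

```text
scene red [310 153  48  26 984] [333.4 165.4]
scene red [195 172   8  13  19] [197.9 176.8]
scene red [259 234   9   7  48] [262.8 236.8]
scene blue [  324     0   168   143 13648] [403.5  53.3]
scene blue [291 169  11  18 117] [296.2 177.8]
scene blue [234 183   8  17  77] [237.9 191.7]
scene green [272 181  18   7  82] [280.5 184.4]
side red [ 158  117   50   32 1255] [182.2 132.6]
side red [289 192   5   7  29] [291.  194.8]
side red [234 218   8   7  43] [237.5 221.2]
side green [202   0  14  15 128] [208.9   4.7]
side green [229   0   8  11  82] [232.7   4.7]
side green [239   0  28  41 559] [252.1  19.8]
side green [259   3  15  34 122] [265.1  20.6]
side green [186  12  25  39 241] [198.8  32.3]
```

View pics/crop0.png

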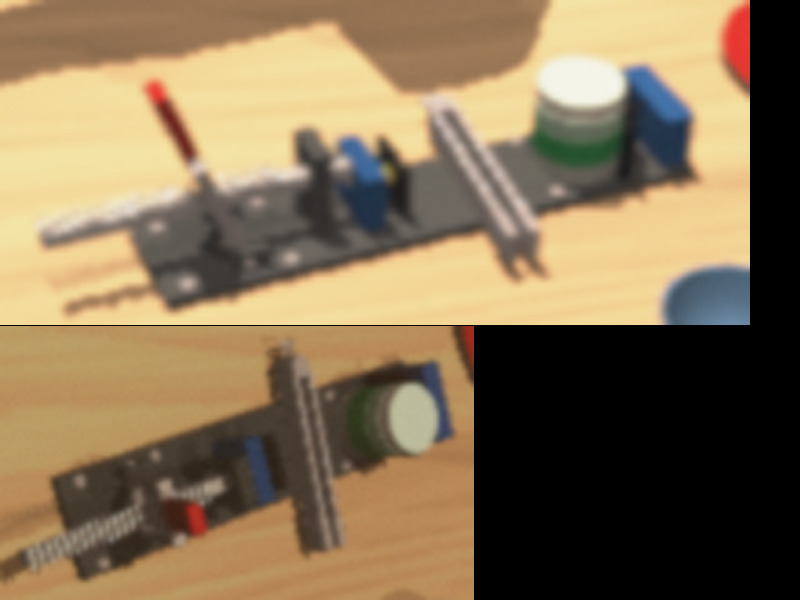

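Run:
```python
from h import *
import pickle
D=pickle.load(open('d0.pkl','rb')); s,d=D['scene'],D['side']
S=lambda x,y,z: onz(s,165+x/5-.4,155+y/5-.4,z)*1000
T=lambda x,y,z: onz(d,185+(y-326)/3.65-.4,145+129-x/3.65+.4,z)*1000
np.set_printoptions(precision=1,suppress=True)
print('bed scene top'); 
b=[S(172,300,.012),S(133,212,.012),S(692,172,.012)]; print(b)
print('bed side'); 
q=[T(82,576,.012),T(53,480,.012),T(435,362,.012),T(453,435,.012)]; print(q, np.mean(q,0))
print('edges',[np.linalg.norm(q[i]-q[(i+1)%4]) for i in range(4)])
for i,j in((0,3),(1,2)): v=q[j]-q[i]; print('ang',np.degrees(np.arctan2(v[1],v[0])))
v=b[2]-b[0]; print('ang scene',np.degrees(np.arctan2(v[1],v[0])),np.linalg.norm(v))
print('cap',S(582,83,.088),T(414,417,.088))
print('tongs ends scene',S(437,100,.035),S(520,242,.035)); print('side',T(292,358,.035),T(325,548,.035))
print('tongs mid top scene ridge',S(481,165,.04),'side',T(308,450,.04))
for c in (s,d):
    h=cv2.cvtColor(c['frame'],cv2.COLOR_BGR2HSV); m=(((h[...,0]<8)|(h[...,0]>172))&(h[...,1]>170)&(h[...,2]>70)).astype(np.uint8)
    cs=max(cv2.findContours(m,0,1)[0],key=cv2.contourArea); pts=np.array([onz(c,*p,.016) for p in cs[:,0]])
    cc,r=cv2.minEnclosingCircle((pts[:,:2]*1000).astype(np.float32)); print('plate',cc,r)
print('handle top',S(153,88,.165),'side',T(197,513,.15))
# triangulate red handle centroid
def tri(u1,u2):
    A=[];B=[]
    for c,u in((s,u1),(d,u2)):
        o,r=ray(c,*u); r=r/np.linalg.norm(r); P=np.eye(3)-np.outer(r,r); A.append(P);B.append(P@o)
    return np.linalg.lstsq(np.vstack(A),np.hstack(B),rcond=None)[0]*1000
print('handle mid ~',tri((165+172/5,155+125/5),(185+(515-326)/3.65,274-187/3.65)))
print('blue V top',S(640,72,.06),S(688,112,.06))
```

```text
bed scene top
[array([ 627.1, -245.9,   12. ]), array([ 520.3, -259.3,   12. ]), array([561.9, 175. ,  12. ])]
bed side
[array([ 621.3, -254.4,   12. ]), array([ 539.5, -269.3,   12. ]), array([470.5, 212.7,  12. ]), array([549.5, 228.8,  12. ])] [545.2 -20.6  12. ]
edges [np.float64(83.14373961963119), np.float64(486.90639016556725), np.float64(80.6157230070045), np.float64(488.44208290102875)]
ang 98.4542557410198
ang 98.14860755315773
ang scene 98.80047874022448 425.96984208319486
cap [530.6  88.1  88. ] [524.5  87.5  88. ]
tongs ends scene [456.9  -5.3  35. ] [643.6   7.9  35. ]
side [456.8 -11.9  35. ] [637.3   1.4  35. ]
tongs mid top scene ridge [554.    3.5  40. ] side [543.1 -10.1  40. ]
plate (432.1878662109375, 361.2597961425781) 102.33690643310547
plate (427.9452819824219, 360.5339050292969) 104.87272644042969
handle top [ 580.6 -245.1  165. ] side [ 575.5 -233.8  150. ]
handle mid ~ [ 579.1 -230.3  130.7]
blue V top [487.1 153.4  60. ] [547.1 171.5  60. ]
```

Both views agree to within about 8 mm. The clamp centre is near (549,-45) mm with yaw about 98.5°. The tongs' middle is near (548,-2), along about 4°, the jar near (528,88) and the plate near (430,361). Next I'll look from the wrist camera above the tongs.

```bash
cat >> h.py <<'E'
def to(p,yaw,roll=180,pitch=0,deg=True):
    "shift (cm) and rotation vector from the current tool pose to target (m, deg)"
    o=ctrl.get_obs(); R0=R.from_euler('xyz',o['eef_rot']); R1=R.from_euler('xyz',[roll,pitch,yaw],degrees=True)
    print('shift cm',np.round(R0.inv().apply(np.array(p)-o['ee_pos'])*100,2),'rot',np.round((R0.inv()*R1).as_rotvec(),3),'grip',round(o['grip_width'],4),'t',round(o['time_s'],2))
E
python3 -c "
from h import *
to([.548,-.002,.19],-86)"
```

```text
shift cm [-37.15 -51.82  -2.18] rot [0.    0.001 0.258] grip 0.0938 t 0.15
```

>>> play_rows(
  steps=[
    [[-37.15, -51.82, -2.2, 0, 0, 0.258, 0.6], [-37.15, -51.82, -2.2, 0, 0, 0.258, 0.6], [-37.15, -51.82, -2.2, 0, 0, 0.258, 0.6], [-37.15, -51.82, -2.2, 0, 0, 0.258, 0.6], [-37.15, -51.82, -2.2, 0, 0, 0.258, 0.6], [-37.15, -51.82, -2.2, 0, 0, 0.258, 0.6], [-37.15, -51.82, -2.2, 0, 0, 0.258, 0.6], [-37.15, -51.82, -2.2, 0, 0, 0.258, 0.6], [-37.15, -51.82, -2.2, 0, 0, 0.258, 0.6], [-37.15, -51.82, -2.2, 0, 0, 0.258, 0.6], [-37.15, -51.82, -2.2, 0, 0, 0.258, 0.6], [-37.15, -51.82, -2.2, 0, 0, 0.258, 0.6], [-37.15, -51.82, -2.2, 0, 0, 0.258, 0.6], [-37.15, -51.82, -2.2, 0, 0, 0.258, 0.6], [-37.15, -51.82, -2.2, 0, 0, 0.258, 0.6], [-37.15, -51.82, -2.2, 0, 0, 0.258, 0.6], [-37.15, -51.82, -2.2, 0, 0, 0.258, 0.6], [-37.15, -51.82, -2.2, 0, 0, 0.258, 0.6], [-37.15, -51.82, -2.2, 0, 0, 0.258, 0.6], [-37.15, -51.82, -2.2, 0, 0, 0.258, 0.6]],
  ],
)

```text
time_s: 1.82
ee_pos: [0.5476, -0.0029, 0.1902]
eef_rot: [3.141, 0.001, -1.502]
force: [-0.2, 0.3, -0.4]
grip_width: 0.0563
```

Run:
```python
from h import *
import pickle
c=cam('wrist'); pickle.dump(c,open('w1.pkl','wb')); cv2.imwrite('pics/w1.png',cv2.resize(c['frame'],(800,600),interpolation=cv2.INTER_CUBIC))
print(c['f'],np.round(np.linalg.inv(c['W']),3)); to([.548,-.002,.19],-86)
```

```text
291.3653496230344 [[ 0.069  0.964  0.255  0.621]
 [-0.998  0.067  0.018  0.002]
 [-0.    -0.256  0.967  0.407]
 [ 0.     0.     0.     1.   ]]
shift cm [-0.09 -0.04  0.03] rot [ 0.     0.001 -0.001] grip 0.0561 t 1.87
```

View pics/w1.png

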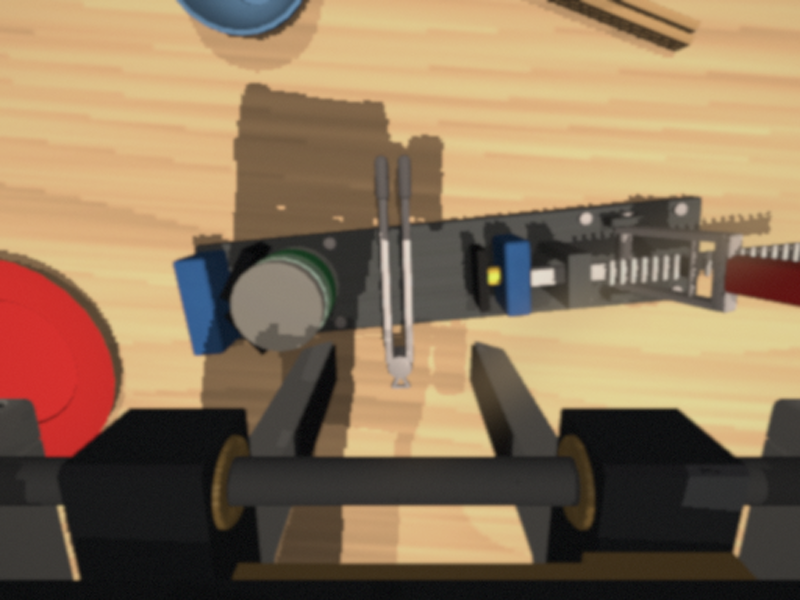

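The wrist view (800 px scale) shows the tongs from (393,156) to (400,383). The jar cap is at (279,304), the pad's black front edge at x≈478, the carriage at about 515 and the bed from (222,240) to (700,198). The red handle is at the right edge.

Run:
```python
from h import *
import pickle
np.set_printoptions(precision=1,suppress=True)
c=pickle.load(open('w1.pkl','rb')); P=lambda x,y,z: onz(c,x/1.5625-.3,y/1.5625-.3,z)*1000
print('bed corners', P(699,198,.012),P(204,237,.012)); 
e1=[P(360,232,.012),P(560,215,.012)];e2=[P(360,325,.012),P(470,318,.012)]
for e in(e1,e2): v=e[0]-e[1]; print('edge',e,np.degrees(np.arctan2(v[1],v[0])))
print('tip',P(380,158,.03),P(405,158,.03),'tail',P(400,383,.03))
for z in(.03,.04): print('arms mid', [P(x,265,z) for x in (381,391,402,413)])
print('cap',P(279,304,.088),'cap edges',P(231,305,.088),P(326,305,.088))
print('pad face top',P(476,250,.06),P(484,308,.06)); print('carr front top',P(502,240,.064),P(510,313,.064)); print('yellow',P(493,276,.045))
print('V top',P(176,262,.06),P(192,353,.06)); print('handle left end',P(726,275,.1))
```

```text
bed corners [ 624.5 -248.8   12. ] [562.5 170.6  12. ]
edge [array([576.1,  36.2,  12. ]), array([ 602.3, -133.7,   12. ])] 98.78197891808871
edge [array([492. ,  32.4,  12. ]), array([505.5, -66.7,  12. ])] 97.77433889879643
tip [637.4  21.4  30. ] [638.7   1.7  30. ] tail [445.7  -7.3  30. ]
arms mid [array([551.8,  15.8,  30. ]), array([552.4,   7.4,  30. ]), array([553.1,  -1.8,  30. ]), array([553.7, -11. ,  30. ])]
arms mid [array([553.7,  15.4,  40. ]), array([554.2,   7.3,  40. ]), array([554.9,  -1.7,  40. ]), array([555.5, -10.6,  40. ])]
cap [528.8  85.9  88. ] cap edges [525.6 120.7  88. ] [530.4  51.8  88. ]
pad face top [574.  -57.2  60. ] [528.6 -68.6  60. ]
carr front top [583.4 -75.2  64. ] [527.  -88.6  64. ]
yellow [551.9 -75.8  45. ]
V top [548.8 172.4  60. ] [474.4 163.8  60. ]
handle left end [ 574.2 -223.6  100. ]
```

```bash
python3 -c "
from h import *
to([.545,.002,.06],-84.7);to([.545,.002,.018],-84.7)"
```

```text
shift cm [-0.5   0.23 13.03] rot [ 0.     0.001 -0.024] grip 0.0561 t 1.87
shift cm [-0.5   0.23 17.23] rot [ 0.     0.001 -0.024] grip 0.0561 t 1.87
```

>>> play_rows(
  steps=[
    [[-0.5, 0.23, 0, 0, 0.001, -0.024, 0.5], [-0.5, 0.23, 4, 0, 0.001, -0.024, 0.48], [-0.5, 0.23, 8, 0, 0.001, -0.024, 0.48], [-0.5, 0.23, 11, 0, 0.001, -0.024, 0.48], [-0.5, 0.23, 13, 0, 0.001, -0.024, 0.48], [-0.5, 0.23, 14.5, 0, 0.001, -0.024, 0.48], [-0.5, 0.23, 15.8, 0, 0.001, -0.024, 0.48], [-0.5, 0.23, 16.6, 0, 0.001, -0.024, 0.48], [-0.5, 0.23, 17.2, 0, 0.001, -0.024, 0.48], [-0.5, 0.23, 17.2, 0, 0.001, -0.024, 0.48]],
  ],
)

```text
time_s: 2.7
ee_pos: [0.5445, 0.0019, 0.0177]
eef_rot: [3.141, -0.0, -1.478]
force: [-0.5, -0.2, 0.3]
grip_width: 0.0453
```

Down with no contact. Next: close, then lift.

>>> play_rows(
  steps=[
    [[0, 0, 0, 0, 0, 0, 0.2], [0, 0, 0, 0, 0, 0, 0.1], [0, 0, 0, 0, 0, 0, 0.0], [0, 0, 0, 0, 0, 0, 0.0], [0, 0, 0, 0, 0, 0, 0.0], [0, 0, 0, 0, 0, 0, 0.0], [0, 0, 0, 0, 0, 0, 0.0], [0, 0, 0, 0, 0, 0, 0.0]],
  ],
  force=25,
)

```text
time_s: 3.37
ee_pos: [0.5445, 0.0019, 0.0178]
eef_rot: [3.141, -0.0, -1.478]
force: [0.7, 0.1, 0.2]
grip_width: 0.0006
```

>>> play_rows(
  steps=[
    [[0, 0, -0.5, 0, 0, 0, 0.0], [0, 0, -1.5, 0, 0, 0, 0.0], [0, 0, -3.5, 0, 0, 0, 0.0], [0, 0, -6, 0, 0, 0, 0.0], [0, 0, -9, 0, 0, 0, 0.0], [0, 0, -12, 0, 0, 0, 0.0], [0, 0, -15, 0, 0, 0, 0.0], [0, 0, -17, 0, 0, 0, 0.0], [0, 0, -18, 0, 0, 0, 0.0], [0, 0, -18, 0, 0, 0, 0.0]],
  ],
)

```text
time_s: 4.2
ee_pos: [0.5454, 0.0019, 0.2003]
eef_rot: [-3.139, -0.001, -1.478]
force: [-0.3, -0.2, 0.5]
grip_width: 0.0006
```

Run:
```python
from h import *
to([.43,.361,.198],-40); to([.43,.361,.198],-84.7)
c=cam('scene'); cv2.imwrite('pics/s2.png',cv2.resize(c['frame'][90:250,150:363],(799,600),interpolation=cv2.INTER_CUBIC))
```

```text
shift cm [-36.82   8.18   0.18] rot [-0.003 -0.002 -0.78 ] grip 0.0006 t 4.2
shift cm [-36.82   8.18   0.18] rot [-0.003 -0.001  0.   ] grip 0.0006 t 4.2
```

View pics/s2.png

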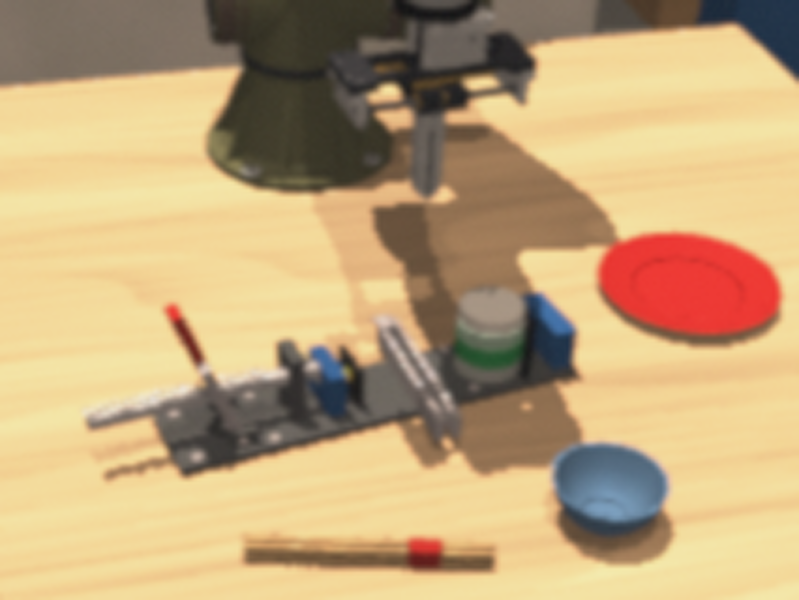

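The gripper shut on nothing: the scene shows empty fingers at crop (427,193), with the tongs still on the bed from (385,320) to (447,440). I'll check the reported TCP against the image.

Run:
```python
from h import *
import pickle
np.set_printoptions(precision=2,suppress=True)
o=ctrl.get_obs(); print(o['ee_pos'],o['eef_rot'],o['grip_width'])
for n in('scene','side','wrist'):
    c=cam(n); pickle.dump(c,open(n+'2.pkl','wb')); print(n,proj(c,o['ee_pos']))
    if n=='scene': print('img tip',150+427/3.75,90+193/3.75, onz(c,150+427/3.75,90+193/3.75,.2))
s,d=[pickle.load(open(n+'2.pkl','rb'))['frame'] for n in('side','wrist')]
im=np.zeros((600,800,3),np.uint8)
im[:,:400]=cv2.resize(s[90:240,150:250],(400,600),interpolation=cv2.INTER_CUBIC)
im[:300,400:]=cv2.resize(d,(400,300),interpolation=cv2.INTER_AREA)
cv2.imwrite('pics/m2.png',im)
```

```text
[0.54 0.   0.2 ] [-3.14 -0.   -1.48] 0.0006405433303473581
scene (np.float64(261.8816322049328), np.float64(150.90347773661176))
img tip 263.8666666666667 141.46666666666667 [0.49 0.03 0.2 ]
side (np.float64(215.43081576997056), np.float64(152.65985298355415))
wrist (np.float64(257.56019061848826), np.float64(212.83469811078183))
```

View pics/m2.png

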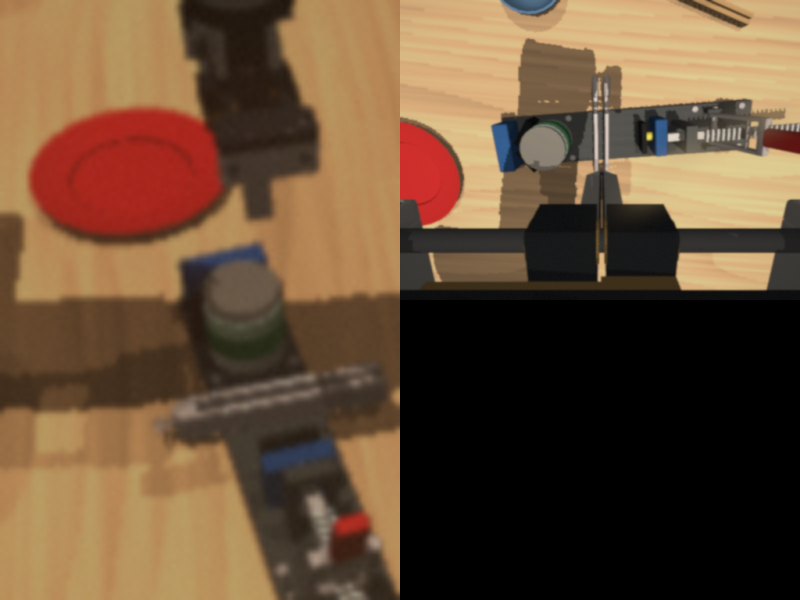

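Run:
```python
from h import *
import pickle
np.set_printoptions(precision=1,suppress=True)
C={n:pickle.load(open(n+'2.pkl','rb')) for n in('scene','side','wrist')}
def tri(*L):
    A=[];B=[]
    for n,u in L:
        o,r=ray(C[n],*u); r/=np.linalg.norm(r); P=np.eye(3)-np.outer(r,r); A.append(P);B.append(P@o)
    x,res,*_=np.linalg.lstsq(np.vstack(A),np.hstack(B),rcond=None); return x*1000,np.sqrt(res)*1000
print(tri(('scene',(263.9,141.8)),('side',(214.5,144.2))))
print(tri(('scene',(263.9,141.8)),('side',(214.5,144.2)),('wrist',(258.3,222))))
for z in(.16,.2,.23,.26): print(z,[proj(C[n],[.545,.002,z]) for n in C])
```

```text
(array([543.8,   6.2, 232.2]), array([3.8]))
(array([547. ,   3.8, 233.4]), array([6.5]))
0.16 [(np.float64(261.37381456079777), np.float64(159.89369468029935)), (np.float64(216.34325844661817), np.float64(161.66741838508491)), (np.float64(257.51273935614415), np.float64(198.82030823457956))]
0.2 [(np.float64(261.94300137407214), np.float64(150.50336683568054)), (np.float64(215.45372939213365), np.float64(152.20253343736874)), (np.float64(257.4896328615201), np.float64(213.33250964427316))]
0.23 [(np.float64(262.38279991627434), np.float64(143.2476602723006)), (np.float64(214.75551555215807), np.float64(144.77330599285182)), (np.float64(257.4663119162424), np.float64(227.97939834121328))]
0.26 [(np.float64(262.83414705820513), np.float64(135.80142726827026)), (np.float64(214.02886526935285), np.float64(137.04150534024436)), (np.float64(257.43487854044486), np.float64(247.72135781980563))]
```

Three views put the shut fingertips at z≈0.232 while the reported TCP z is 0.200. The real tips are therefore about 32 mm higher along the tool, which explains the missed grip. I'll go down again with that correction, in small steps, watching the force.

```bash
python3 -c "
from h import *
print(ctrl.grip_depth)
to([.545,.001,.0],-84.7)"
```

```text
0.0188
shift cm [ 0.11 -0.15 19.62] rot [0.003 0.    0.   ] grip 0.0007 t 4.4
```

>>> play_rows(
  steps=[
    [[0.1, -0.1, 0, 0.003, 0, 0, 0.48], [0.1, -0.1, 3, 0.003, 0, 0, 0.48], [0.1, -0.1, 6, 0.003, 0, 0, 0.48], [0.1, -0.1, 9, 0.003, 0, 0, 0.48], [0.1, -0.1, 12, 0.003, 0, 0, 0.48], [0.1, -0.1, 14, 0.003, 0, 0, 0.48], [0.1, -0.1, 16, 0.003, 0, 0, 0.48], [0.1, -0.1, 17.5, 0.003, 0, 0, 0.48], [0.1, -0.1, 18.5, 0.003, 0, 0, 0.48], [0.1, -0.1, 19.2, 0.003, 0, 0, 0.48], [0.1, -0.1, 19.6, 0.003, 0, 0, 0.48], [0.1, -0.1, 19.6, 0.003, 0, 0, 0.48]],
  ],
)

```text
time_s: 5.4
ee_pos: [0.5443, 0.0011, -0.0003]
eef_rot: [3.14, 0.0, -1.478]
force: [-0.0, 0.1, -0.1]
grip_width: 0.0449
```

>>> play_rows(
  steps=[
    [[0, 0, 0.3, 0, 0, 0, 0.48], [0, 0, 0.6, 0, 0, 0, 0.48], [0, 0, 0.9, 0, 0, 0, 0.48], [0, 0, 0.9, 0, 0, 0, 0.48]],
  ],
)

```text
time_s: 5.73
ee_pos: [0.5441, 0.0011, -0.0096]
eef_rot: [3.14, 0.0, -1.478]
force: [-0.8, -0.5, -0.2]
grip_width: 0.0451
```

>>> play_rows(
  steps=[
    [[0, 0, 0.2, 0, 0, 0, 0.48], [0, 0, 0.35, 0, 0, 0, 0.48], [0, 0, 0.35, 0, 0, 0, 0.48], [0, 0, 0.35, 0, 0, 0, 0.3], [0, 0, 0.35, 0, 0, 0, 0.2], [0, 0, 0.35, 0, 0, 0, 0.1], [0, 0, 0.35, 0, 0, 0, 0], [0, 0, 0.35, 0, 0, 0, 0], [0, 0, 0.35, 0, 0, 0, 0], [0, 0, 0.35, 0, 0, 0, 0]],
  ],
  force=30,
)

```text
time_s: 6.57
ee_pos: [0.5442, 0.0011, -0.013]
eef_rot: [3.14, 0.0, -1.478]
force: [-0.8, 0.7, 1.4]
grip_width: 0.0237
```

Gripped at 23.7 mm, which matches the tongs' 24 mm width. Lifting.

>>> play_rows(
  steps=[
    [[0, 0, -0.5, 0, 0, 0, 0.0], [0, 0, -1.5, 0, 0, 0, 0.0], [0, 0, -3, 0, 0, 0, 0.0], [0, 0, -5, 0, 0, 0, 0.0], [0, 0, -7.5, 0, 0, 0, 0.0], [0, 0, -10, 0, 0, 0, 0.0], [0, 0, -13, 0, 0, 0, 0.0], [0, 0, -15, 0, 0, 0, 0.0], [0, 0, -16, 0, 0, 0, 0.0], [0, 0, -16, 0, 0, 0, 0.0]],
  ],
)

```text
time_s: 7.4
ee_pos: [0.5453, 0.001, 0.1495]
eef_rot: [-3.139, -0.0, -1.478]
force: [0.7, -0.0, -1.2]
grip_width: 0.024
```

Run:
```python
from h import *
print(ctrl.get_obs()['force']); to([.43,.361,.147],-60); to([.43,.361,.02],-60)
```

```text
[ 0.74624272 -0.01921512 -1.1712115 ]
shift cm [-36.91   8.15   0.22] rot [-0.002 -0.001 -0.431] grip 0.024 t 7.4
shift cm [-36.92   8.18  12.92] rot [-0.002 -0.001 -0.431] grip 0.024 t 7.4
```

Held: the wrist carries about 1.2 N. Carrying to the plate.

>>> play_rows(
  steps=[
    [[-1, 0.2, 0.2, 0, 0, -0.02, 0], [-3, 0.7, 0.2, 0, 0, -0.05, 0], [-6, 1.3, 0.2, 0, 0, -0.09, 0], [-9, 2.0, 0.2, 0, 0, -0.13, 0], [-12, 2.7, 0.2, 0, 0, -0.17, 0], [-15, 3.3, 0.2, 0, 0, -0.21, 0], [-18, 4, 0.2, 0, 0, -0.25, 0], [-21, 4.6, 0.2, 0, 0, -0.29, 0], [-24, 5.3, 0.2, 0, 0, -0.33, 0], [-27, 6, 0.2, 0, 0, -0.36, 0], [-30, 6.6, 0.2, 0, 0, -0.39, 0], [-33, 7.3, 0.2, 0, 0, -0.42, 0], [-35.5, 7.8, 0.2, 0, 0, -0.431, 0], [-36.5, 8.1, 0.2, 0, 0, -0.431, 0], [-36.9, 8.15, 0.2, 0, 0, -0.431, 0], [-36.9, 8.15, 0.2, 0, 0, -0.431, 0]],
  ],
)

```text
time_s: 8.73
ee_pos: [0.4293, 0.3609, 0.1461]
eef_rot: [-3.141, -0.002, -1.046]
force: [-0.0, 0.4, -1.7]
grip_width: 0.0239
```

Run:
```python
from h import *
c=cam('wrist'); print(proj(c,[.43,.361,.018])); 
h=cv2.cvtColor(c['frame'],cv2.COLOR_BGR2HSV); m=(((h[...,0]<8)|(h[...,0]>172))&(h[...,1]>150)&(h[...,2]>70)).astype(np.uint8)
cs=max(cv2.findContours(m,0,1)[0],key=cv2.contourArea); p=cs[:,0]; pts=np.array([onz(c,*q,.017) for q in p])[:,:2]
k=(p[:,1]>3)&(p[:,0]>3)&(p[:,0]<508)&(p[:,1]<230); print(k.sum(),cv2.minEnclosingCircle((pts[k]*1000).astype(np.float32)), np.round(pts[k].min(0),3),np.round(pts[k].max(0),3))
cv2.imwrite('pics/w3.png',c['frame']); to([.43,.361,.005],-60)
```

```text
(np.float64(257.62711420043), np.float64(178.05338534202252))
299 ((415.8304443359375, 416.76336669921875), 85.71759033203125) [0.332 0.359] [0.499 0.465]
shift cm [-0.08 -0.04 14.14] rot [-0.001 -0.002  0.   ] grip 0.0239 t 8.78
```

View pics/w3.png

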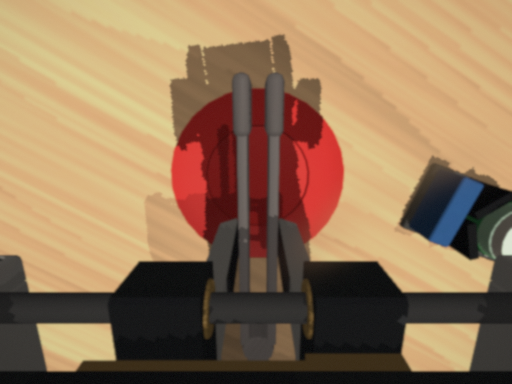

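The wrist view shows the tongs level in the grip. The plate spans u 172–343 and v 88–257, centred near (257,172).

Run:
```python
from h import *
c=cam('wrist')
P=[onz(c,*q,.017)[:2]*1000 for q in((257,88),(257,257),(172,170),(343,170))]; print(np.round(P,1),(P[0]+P[1])/2,(P[2]+P[3])/2,np.linalg.norm(P[0]-P[1]),np.linalg.norm(P[2]-P[3]))
print('tong tip/tail', [np.round(onz(c,*q,.19)*1000) for q in((242,76),(275,76),(258,352))])
```

```text
[[519.3 412.5]
 [338.9 308.3]
 [387.3 454.4]
 [490.3 276.1]] [429.0789403  360.38206237] [438.84034645 365.23645805] 208.3628946022735 205.9125140371421
tong tip/tail [array([508., 415., 190.]), array([517., 399., 190.]), array([352., 315., 190.])]
```

>>> play_rows(
  steps=[
    [[-0.1, 0, 2, 0, 0, 0, 0], [-0.1, 0, 5, 0, 0, 0, 0], [-0.1, 0, 8, 0, 0, 0, 0], [-0.1, 0, 10.5, 0, 0, 0, 0], [-0.1, 0, 12.3, 0, 0, 0, 0], [-0.1, 0, 13.4, 0, 0, 0, 0], [-0.1, 0, 14, 0, 0, 0, 0], [-0.1, 0, 14.3, 0, 0, 0, 0], [-0.1, 0, 14.6, 0, 0, 0, 0], [-0.1, 0, 14.6, 0, 0, 0, 0]],
  ],
)

```text
time_s: 9.67
ee_pos: [0.4303, 0.3607, 0.0011]
eef_rot: [-3.139, -0.001, -1.048]
force: [-1.0, 1.1, -1.9]
grip_width: 0.0241
```

>>> play_rows(
  steps=[
    [[0, 0, 0.2, 0, 0, 0, 0], [0, 0, 0.4, 0, 0, 0, 0], [0, 0, 0.6, 0, 0, 0, 0], [0, 0, 0.6, 0, 0, 0, 0]],
  ],
)

```text
time_s: 10.0
ee_pos: [0.4302, 0.3607, -0.0051]
eef_rot: [-3.14, -0.002, -1.048]
force: [0.5, 0.3, -1.7]
grip_width: 0.0238
```

>>> play_rows(
  steps=[
    [[0, 0, 0.1, 0, 0, 0, 0], [0, 0, 0.2, 0, 0, 0, 0], [0, 0, 0.3, 0, 0, 0, 0], [0, 0, 0.3, 0, 0, 0, 0]],
  ],
)

```text
time_s: 10.33
ee_pos: [0.4301, 0.3606, -0.0083]
eef_rot: [-3.14, -0.001, -1.048]
force: [0.8, 0.2, -2.2]
grip_width: 0.0233
```

>>> play_rows(
  steps=[
    [[0, 0, 0.1, 0, 0, 0, 0], [0, 0, 0.2, 0, 0, 0, 0], [0, 0, 0.3, 0, 0, 0, 0], [0, 0, 0.3, 0, 0, 0, 0]],
  ],
)

```text
time_s: 10.67
ee_pos: [0.4303, 0.3608, -0.0105]
eef_rot: [-3.139, -0.001, -1.048]
force: [-4.3, -2.7, 9.3]
grip_width: 0.0238
```

>>> play_rows(
  steps=[
    [[0, 0, 0.1, 0, 0, 0, 0], [0, 0, 0.2, 0, 0, 0, 0], [0, 0, 0.2, 0, 0, 0, 0]],
  ],
)

```text
time_s: 10.92
ee_pos: [0.4305, 0.361, -0.0108]
eef_rot: [-3.139, -0.001, -1.048]
force: [-9.0, -6.0, 21.1]
grip_width: 0.0235
```

Contact felt with the plate. I'll relieve the load, open and retreat.

>>> play_rows(
  steps=[
    [[0, 0, -0.05, 0, 0, 0, 0], [0, 0, -0.05, 0, 0, 0, 0], [0, 0, -0.05, 0, 0, 0, 0.35], [0, 0, -0.05, 0, 0, 0, 0.4], [0, 0, -0.05, 0, 0, 0, 0.45], [0, 0, -0.05, 0, 0, 0, 0.45], [0, 0, -1, 0, 0, 0, 0.45], [0, 0, -3, 0, 0, 0, 0.45], [0, 0, -6, 0, 0, 0, 0.45], [0, 0, -9, 0, 0, 0, 0.45], [0, 0, -12.5, 0, 0, 0, 0.45], [0, 0, -16, 0, 0, 0, 0.3], [0, 0, -20, 0, 0, 0, 0.2], [0, 0, -22, 0, 0, 0, 0.1], [0, 0, -23, 0, 0, 0, 0]],
  ],
)

```text
time_s: 12.17
ee_pos: [0.4303, 0.3614, 0.2235]
eef_rot: [-3.133, -0.001, -1.048]
force: [-0.2, -0.3, 1.1]
grip_width: 0.019
```

Run:
```python
from h import *
import pickle
c=cam('wrist'); pickle.dump(c,open('w4.pkl','wb'));
im=np.zeros((384,800,3),np.uint8); im[:,:512]=c['frame']; s=cam('side'); im[:384,512:]=cv2.resize(s['frame'][100:196,150:222],(288,384),interpolation=cv2.INTER_CUBIC)
cv2.imwrite('pics/w4.png',im)
print(ctrl.get_obs()['ee_pos'],ctrl.get_obs()['qpos'])
```

```text
[0.43001804 0.36115582 0.22063253] [ 0.63434917  0.28807116  1.41475925 -0.00182327  1.43335579  1.68232629]
```

View pics/w4.png

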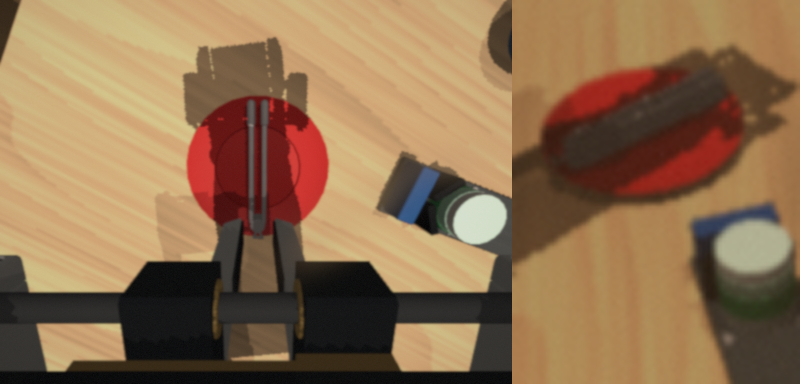

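The tongs lie centred on the plate in both views. Next I'll move above the lever handle, with the jaws across its width.

Run:
```python
from h import *
to([.578,-.238,.2],8.4)
```

```text
shift cm [59.29 17.12  2.04] rot [-0.004 -0.004 -1.194] grip 0.0113 t 12.27
```

>>> play_rows(
  steps=[
    [[4, 1.2, 0, 0, 0, -0.08, 0.4], [8, 2.3, 0, 0, 0, -0.16, 0.48], [12, 3.5, 0, 0, 0, -0.24, 0.48], [16, 4.6, 0, 0, 0, -0.32, 0.48], [20, 5.8, 0, 0, 0, -0.4, 0.48], [24, 7, 0, 0, 0, -0.48, 0.48], [28, 8.1, 0, 0, 0, -0.56, 0.48], [32, 9.3, 0, 0, 0, -0.64, 0.48], [36, 10.4, 0, 0, 0, -0.72, 0.48], [40, 11.6, 0, 0, 0, -0.8, 0.48], [44, 12.7, 0, 0, 0, -0.88, 0.48], [48, 13.9, 0, 0, 0, -0.97, 0.48], [52, 15, 0, 0, 0, -1.06, 0.48], [56, 16.2, 0, 0, 0, -1.15, 0.48], [58.5, 16.9, 0, 0, 0, -1.194, 0.48], [59.3, 17.1, 0, -0.004, -0.004, -1.194, 0.48], [59.3, 17.1, 0, -0.004, -0.004, -1.194, 0.48], [59.3, 17.1, 0, -0.004, -0.004, -1.194, 0.48]],
  ],
)

```text
time_s: 13.77
ee_pos: [0.5777, -0.2371, 0.2188]
eef_rot: [-3.14, 0.002, 0.145]
force: [0.9, 0.6, 0.4]
grip_width: 0.0446
```

Run:
```python
from h import *
import pickle
c=cam('wrist'); pickle.dump(c,open('w5.pkl','wb')); cv2.imwrite('pics/w5.png',cv2.resize(c['frame'],(800,600),interpolation=cv2.INTER_CUBIC))
h=cv2.cvtColor(c['frame'],cv2.COLOR_BGR2HSV); m=(((h[...,0]<8)|(h[...,0]>172))&(h[...,1]>150)&(h[...,2]>50)).astype(np.uint8)
k,l,s,ce=cv2.connectedComponentsWithStats(m); print(s[1:],ce[1:])
print(ctrl.get_obs()['force'],ctrl.get_obs()['ee_pos'])
```

```text
[[419  41  30  28 479]
 [246 166  26  42 928]] [[434.05636743  54.67640919]
 [258.59698276 186.79094828]]
[-0.18792101  0.01025854  0.66566816] [ 0.57787251 -0.23650662  0.21951675]
```

View pics/w5.png

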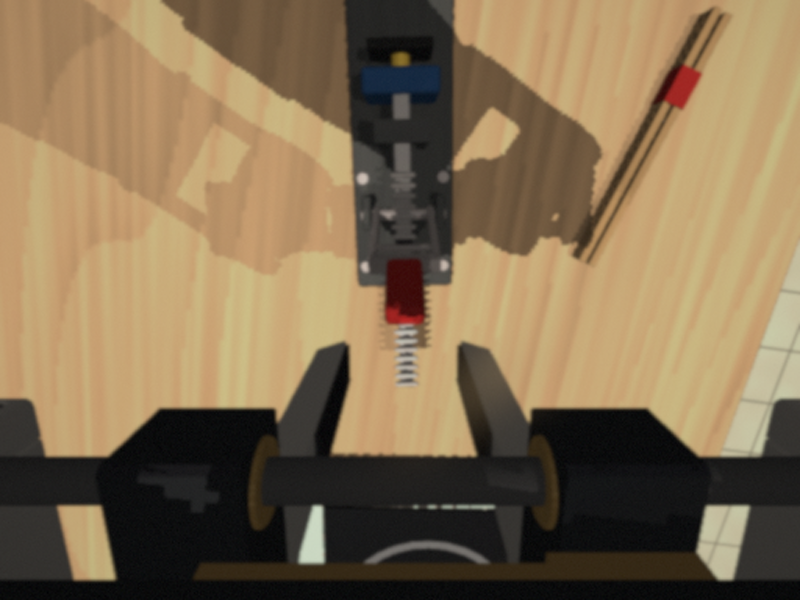

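The wrist view (800 scale) shows the handle's top face at about (406,313), the bed end at (358–451,284), the screws, and the carriage, yellow stem and pad at (400,85), (400,60) and (400,46). The jaws sit centred over the handle.

Run:
```python
from h import *
import pickle
np.set_printoptions(precision=1,suppress=True)
c=pickle.load(open('w5.pkl','rb')); P=lambda x,y,z: onz(c,x/1.5625-.3,y/1.5625-.3,z)[:2]*1000
top=P(406,313,.164); lo=P(404,262,.11); print('handle top',top,'w',np.linalg.norm(P(388,313,.164)-P(424,313,.164)),'low',lo)
eL,eR=P(359,285,.012),P(451,284,.012); print('bed end',eL,eR,(eL+eR)/2,np.linalg.norm(eL-eR))
a,b=P(362,179,.012),P(443,177,.012); a2,b2=P(364,267,.012),P(444,266,.012)
for p,q in((a2,a),(b2,b)): v=q-p; print('ang',np.degrees(np.arctan2(v[1],v[0])),np.linalg.norm(v))
ang=np.radians(98.4);u=np.array([np.cos(ang),np.sin(ang)]); C=(eL+eR)/2+220*u; print('C',C)
n=np.array([-u[1],u[0]])
f=lambda p:np.array([(p-C)@u,(p-C)@n])
print('top clamp',f(top),'low',f(lo),'carr front top',f(P(400,67,.064)),f(P(400,102,.064)),'pad front',f(P(400,39,.06)),'pin',f((a+b)/2))
o=ctrl.get_obs(); print('tcp clamp',f(o['ee_pos'][:2]*1000),o['ee_pos'])
for r in (129,134): 
    x=-150-r*np.sin(.35); t=C+x*u; print(r,t,12+r*np.cos(.35)-51);
```

```text
handle top [ 579.9 -242.3] w 22.366444931582276 low [ 575.4 -220. ]
bed end [ 538.7 -265.1] [ 625.3 -251.4] [ 582.  -258.2] 87.69340644605703
ang 98.36605199743934 80.21494171660423
ang 100.28560337793525 81.02429441401345
C [549.9 -40.6]
top clamp [-203.9   -0.2] low [-181.3    1. ] carr front top [-42.7   3.8] [-66.8   3.9] pad front [-22.9   3.8] pin [-122.     2.2]
tcp clamp [-197.9    0.9] [ 0.6 -0.2  0.2]
129 [ 578.2 -232.7] 82.17907995731187
134 [ 578.5 -234.4] 86.87594352154878
```

Run:
```python
from h import *
to([.5785,-.2345,.087],8.6)
```

```text
shift cm [ 0.1  -0.18 13.25] rot [-0.001  0.001 -0.004] grip 0.0456 t 13.82
```

>>> play_rows(
  steps=[
    [[0.1, -0.2, 3, 0, 0, 0, 0.48], [0.1, -0.2, 6, 0, 0, 0, 0.48], [0.1, -0.2, 8.5, 0, 0, 0, 0.48], [0.1, -0.2, 10.5, 0, 0, 0, 0.48], [0.1, -0.2, 12, 0, 0, 0, 0.48], [0.1, -0.2, 12.9, 0, 0, 0, 0.48], [0.1, -0.2, 13.2, 0, 0, 0, 0.48], [0.1, -0.2, 13.2, 0, 0, 0, 0.48]],
  ],
)

```text
time_s: 14.48
ee_pos: [0.5784, -0.2334, 0.0875]
eef_rot: [-3.14, 0.001, 0.147]
force: [-0.2, -0.6, 0.6]
grip_width: 0.0449
```

>>> play_rows(
  steps=[
    [[0, 0, 0, 0, 0, 0, 0.3], [0, 0, 0, 0, 0, 0, 0.2], [0, 0, 0, 0, 0, 0, 0.1], [0, 0, 0, 0, 0, 0, 0], [0, 0, 0, 0, 0, 0, 0], [0, 0, 0, 0, 0, 0, 0]],
  ],
  force=25,
)

```text
time_s: 14.98
ee_pos: [0.5779, -0.2337, 0.0884]
eef_rot: [-3.141, 0.002, 0.147]
force: [-7.0, 0.4, 5.8]
grip_width: 0.0261
```

Pinched the handle at 26.1 mm. First forward stroke along the lever's arc.

>>> play_rows(
  steps=[
    [[-0.08, -0.6, -0.2, 0, 0, 0, 0], [-0.08, -1.28, -0.4, 0, 0, 0, 0], [-0.08, -1.93, -0.54, 0, 0, 0, 0], [-0.08, -2.6, -0.66, 0, 0, 0, 0], [-0.08, -3.25, -0.75, 0, 0, 0, 0], [-0.08, -3.93, -0.81, 0, 0, 0, 0], [-0.08, -4.6, -0.83, 0, 0, 0, 0], [-0.08, -5.26, -0.81, 0, 0, 0, 0], [-0.08, -5.93, -0.75, 0, 0, 0, 0], [-0.08, -6.6, -0.66, 0, 0, 0, 0], [-0.08, -7.25, -0.54, 0, 0, 0, 0], [-0.08, -7.9, -0.4, 0, 0, 0, 0], [-0.08, -8.4, -0.25, 0, 0, 0, 0], [-0.08, -8.4, -0.25, 0, 0, 0, 0]],
  ],
)

```text
time_s: 16.15
ee_pos: [0.5647, -0.1507, 0.0928]
eef_rot: [3.141, 0.001, 0.147]
force: [-9.8, -3.4, 14.1]
grip_width: 0.0237
```

```bash
cat > pad.py <<'E'
from h import *
import sys
c=cam('wrist'); o=ctrl.get_obs(); C=np.array([549.9,-40.6]); a=np.radians(98.6); u=np.array([np.cos(a),np.sin(a)]); n=np.array([-u[1],u[0]])
f=lambda p:((p[:2]*1000-C)@u,(p[:2]*1000-C)@n)
print('tcp clamp',np.round(f(o['ee_pos']),1),np.round(o['ee_pos'][2],4),'F along',round(o['force'][:2]@u,2),np.round(o['force'],1),'t',round(o['time_s'],2))
h=cv2.cvtColor(c['frame'],cv2.COLOR_BGR2HSV)
bl=(abs(h[...,0].astype(int)-112)<12)&(h[...,1]>110)&(h[...,2]>40); ye=(abs(h[...,0].astype(int)-26)<6)&(h[...,1]>180)&(h[...,2]>90)
for nm,m in(('blue',bl),('yel',ye)):
    k,l,s,ce=cv2.connectedComponentsWithStats(m.astype(np.uint8))
    for i in range(1,k):
        if s[i,4]>8: print(nm,s[i],np.round(ce[i],1))
cv2.imwrite('pics/%s.png'%sys.argv[1],c['frame'])
for nn in('scene','side'):
    q=cam(nn); hh=cv2.cvtColor(q['frame'],cv2.COLOR_BGR2HSV); m=(abs(hh[...,0].astype(int)-110)<12)&(hh[...,1]>100)&(hh[...,2]>45)
    if nn=='scene':
        k,l,s,ce=cv2.connectedComponentsWithStats(m.astype(np.uint8))
        for i in range(1,k):
            if s[i,4]>25 and s[i,1]>150: print(nn,s[i],np.round(ce[i],1))
    cv2.imwrite('pics/%s_%s.png'%(sys.argv[1],nn),q['frame'])
E
python3 pad.py p1
```

```text
tcp clamp [-111.4    1.8] 0.0929 F along -0.93 [-10.9  -2.6  14.6] t 16.2
blue [ 218   83   74   27 1834] [254.8  95.8]
scene [291 168  11  20 128] [296.2 177.8]
scene [241 182   9  17  83] [245.1 191. ]
```

Run:
```python
import cv2,numpy as np
w=cv2.imread('pics/p1.png'); s=cv2.imread('pics/p1_scene.png'); d=cv2.imread('pics/p1_side.png')
im=np.zeros((600,800,3),np.uint8)
im[:300,:400]=cv2.resize(w[50:250,120:387],(400,300),interpolation=cv2.INTER_CUBIC)
im[:300,400:]=cv2.resize(s[120:225,170:310],(400,300),interpolation=cv2.INTER_CUBIC)
im[300:,:400]=cv2.resize(d[130:240,190:290],(400,300),interpolation=cv2.INTER_CUBIC)
im[300:,400:]=cv2.resize(w[150:290,165:352],(400,300),interpolation=cv2.INTER_CUBIC)
cv2.imwrite('pics/m5.png',im)
```

```text
(no output)
```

View pics/m5.png

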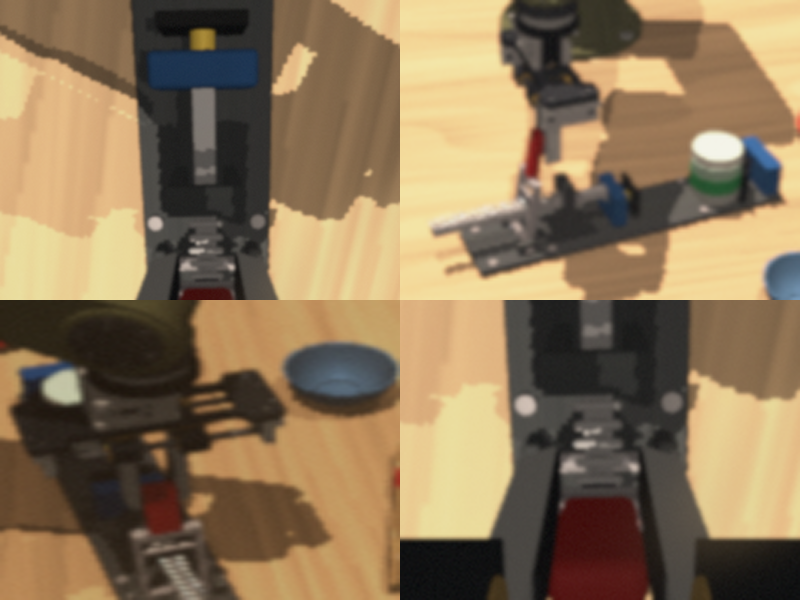

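The wrist view shows the pad and stem clear, and the carriage has moved about 26 mm. The handle sits skewed in the pinch, with 10–14 N of cross load. I'll let go and push from behind with closed fingers instead, because that gives a cleaner force reading.

Run:
```python
from h import *
o=ctrl.get_obs()
to([*o['ee_pos'][:2],.185],8.8); to([.582,-.269,.185],8.8)
```

```text
shift cm [-0.01  0.01 -9.2 ] rot [ 0.001  0.001 -0.007] grip 0.0235 t 16.3
shift cm [-0.03 11.9  -9.19] rot [ 0.001  0.001 -0.007] grip 0.0235 t 16.3
```

>>> play_rows(
  steps=[
    [[0, 1.3, -0.3, 0, 0, 0, 0], [0, 2.6, -0.5, 0, 0, 0, 0], [0, 3.9, -0.55, 0, 0, 0, 0], [0, 5.2, -0.5, 0, 0, 0, 0], [0, 6.5, -0.3, 0, 0, 0, 0], [0, 7.8, 0, 0, 0, 0, 0], [0, 7.9, 0, 0, 0, 0, 0.3], [0, 7.9, 0, 0, 0, 0, 0.45], [0, 7.9, 0, 0, 0, 0, 0.5], [0, 7.9, -2, 0, 0, 0, 0.5], [0, 7.9, -5, 0, 0, 0, 0.5], [0, 7.9, -8, 0, 0, 0, 0.4], [0, 7.9, -9.5, 0, 0, 0, 0.2], [0, 9.5, -9.7, 0, 0, 0, 0], [0, 11, -9.7, 0, 0, -0.007, 0], [0, 11.9, -9.7, 0, 0, -0.007, 0], [0, 11.9, -9.7, 0, 0, -0.007, 0], [0, 11.9, -9.7, 0, 0, -0.007, 0]],
  ],
)

```text
time_s: 17.8
ee_pos: [0.582, -0.269, 0.1897]
eef_rot: [3.141, 0.001, 0.153]
force: [-0.4, 0.7, -0.5]
grip_width: 0.0036
```

```bash
python3 pad.py p2; python3 -c "
from h import *
to([.582,-.269,.09],8.8)"
```

```text
tcp clamp [-230.2    2.2] 0.1898 F along 0.49 [-0.4  0.4  0.1] t 17.85
scene [291 168  11  20 128] [296.2 177.7]
scene [241 182   9  17  84] [245.1 190.9]
shift cm [-0.02  0.06 10.  ] rot [0.001 0.001 0.   ] grip 0.0003 t 17.95
```

>>> play_rows(
  steps=[
    [[0, 0, 3, 0, 0, 0, 0], [0, 0, 6, 0, 0, 0, 0], [0, 0, 8.5, 0, 0, 0, 0], [0, 0, 9.7, 0, 0, 0, 0], [0, 0, 10, 0, 0, 0, 0], [0, 0, 10, 0, 0, 0, 0]],
  ],
)

```text
time_s: 18.45
ee_pos: [0.5823, -0.2681, 0.0902]
eef_rot: [3.141, 0.001, 0.154]
force: [0.0, -0.5, -0.1]
grip_width: 0.0004
```

>>> play_rows(
  steps=[
    [[0, -0.6, 0, 0, 0, 0, 0], [0, -1.3, 0, 0, 0, 0, 0], [0, -2, 0, 0, 0, 0, 0], [0, -2.8, 0, 0, 0, 0, 0], [0, -3.6, 0, 0, 0, 0, 0], [0, -4.4, 0, 0, 0, 0, 0], [0, -5.2, 0, 0, 0, 0, 0], [0, -6, 0, 0, 0, 0, 0], [0, -6.8, 0, 0, 0, 0, 0], [0, -7.5, 0, 0, 0, 0, 0], [0, -8.2, 0, 0, 0, 0, 0], [0, -8.8, 0, 0, 0, 0, 0], [0, -9.3, 0, 0, 0, 0, 0], [0, -9.3, 0, 0, 0, 0, 0]],
  ],
)

```text
time_s: 19.62
ee_pos: [0.5674, -0.1752, 0.0895]
eef_rot: [3.141, 0.003, 0.155]
force: [0.3, -5.0, -2.1]
grip_width: 0.0006
```

```bash
python3 pad.py p3
```

```text
tcp clamp [-136.1    2.8] 0.0896 F along -4.06 [-0.1 -4.1 -1.5] t 19.67
blue [ 217    4   80   42 2279] [257.  19.]
scene [291 168  11  20 131] [296.2 177.7]
scene [248 180   9  17  85] [252.3 188.8]
```

Clean push of about 4–5 N, and the jaw advanced again. Next: return and stroke again.

>>> play_rows(
  steps=[
    [[0, 2, 0, 0, 0, 0, 0], [0, 4.2, 0, 0, 0, 0, 0], [0, 6.4, 0, 0, 0, 0, 0], [0, 8.2, 0, 0, 0, 0, 0], [0, 9, 0, 0, 0, 0, 0], [0, 9, 0, 0, 0, 0, 0], [0, 8.2, 0, 0, 0, 0, 0], [0, 7.4, 0, 0, 0, 0, 0], [0, 6.6, 0, 0, 0, 0, 0], [0, 5.8, 0, 0, 0, 0, 0], [0, 5, 0, 0, 0, 0, 0], [0, 4.2, 0, 0, 0, 0, 0], [0, 3.4, 0, 0, 0, 0, 0], [0, 2.6, 0, 0, 0, 0, 0], [0, 1.8, 0, 0, 0, 0, 0], [0, 1.1, 0, 0, 0, 0, 0], [0, 0.5, 0, 0, 0, 0, 0], [0, 0, 0, 0, 0, 0, 0], [0, 0, 0, 0, 0, 0, 0]],
  ],
)

```text
time_s: 21.35
ee_pos: [0.5671, -0.1751, 0.0892]
eef_rot: [-3.142, 0.003, 0.155]
force: [0.0, -4.4, -1.3]
grip_width: 0.0006
```

```bash
python3 pad.py p4
python3 - <<'E'
from h import *
import pickle
s=pickle.load(open('d0.pkl','rb'))['scene']; C=np.array([548.3,-40.8]);u=np.array([-.153,.988])
for t in(0,25,50,75,100,120,125): p=C+(-50+t)*u; print(t,np.round(proj(s,[p[0]/1000,p[1]/1000,.045]),1))
E
```

```text
tcp clamp [-136.     3.1] 0.0893 F along -4.64 [-0.2 -4.7 -0.8] t 21.4
blue [289   0   6   4  16] [291.9   1.1]
scene [291 168  11  20 130] [296.2 177.6]
scene [253 179  10  17  89] [258.1 187.4]
0 [237. 190.]
25 [243.1 188.5]
50 [249.2 187.1]
75 [255.2 185.7]
100 [261.2 184.3]
120 [265.9 183.2]
125 [267.1 183. ]
```

>>> play_rows(
  steps=[
    [[0, 2, 0, 0, 0, 0, 0], [0, 4.2, 0, 0, 0, 0, 0], [0, 6.4, 0, 0, 0, 0, 0], [0, 8.2, 0, 0, 0, 0, 0], [0, 9, 0, 0, 0, 0, 0], [0, 9, 0, 0, 0, 0, 0], [0, 8.2, 0, 0, 0, 0, 0], [0, 7.4, 0, 0, 0, 0, 0], [0, 6.6, 0, 0, 0, 0, 0], [0, 5.8, 0, 0, 0, 0, 0], [0, 5, 0, 0, 0, 0, 0], [0, 4.2, 0, 0, 0, 0, 0], [0, 3.4, 0, 0, 0, 0, 0], [0, 2.6, 0, 0, 0, 0, 0], [0, 1.8, 0, 0, 0, 0, 0], [0, 1.1, 0, 0, 0, 0, 0], [0, 0.5, 0, 0, 0, 0, 0], [0, 0, 0, 0, 0, 0, 0], [0, 0, 0, 0, 0, 0, 0]],
  ],
)

```text
time_s: 23.08
ee_pos: [0.5668, -0.175, 0.0889]
eef_rot: [-3.141, 0.004, 0.155]
force: [0.7, -4.9, -1.0]
grip_width: 0.0004
```

```bash
python3 pad.py p5
python3 - <<'E'
import cv2,numpy as np
im=np.zeros((600,800,3),np.uint8)
for i,n in enumerate(('p3','p5')):
    s=cv2.imread(f'pics/{n}_scene.png'); im[:300,400*i:400*i+400]=cv2.resize(s[160:205,240:300],(400,300),interpolation=cv2.INTER_CUBIC)
    h=cv2.cvtColor(s,cv2.COLOR_BGR2HSV); g=(abs(h[...,0].astype(int)-65)<20)&(h[...,1]>70)&(h[...,2]>40); g[:165]=0;g[200:]=0
    k,l,st,ce=cv2.connectedComponentsWithStats(g.astype(np.uint8)); i=1+st[1:,4].argmax(); print(n,'green',st[i],ce[i])
cv2.imwrite('pics/m6.png',im)
E
```

```text
tcp clamp [-135.9    3.4] 0.0889 F along -4.14 [-0.1 -4.2 -1.9] t 23.13
scene [291 168  11  20 131] [296.2 177.7]
scene [259 177  10  17  94] [263.9 185.6]
p3 green [272 181  18   7  80] [280.15  184.475]
p5 green [272 180  18   8  84] [280.04761905 184.36904762]
```

t ≈ 107 with no contact yet. In the last stroke I'll advance in parts and watch force and camera.

>>> play_rows(
  steps=[
    [[0, 2, 0, 0, 0, 0, 0], [0, 4.2, 0, 0, 0, 0, 0], [0, 6.4, 0, 0, 0, 0, 0], [0, 8.2, 0, 0, 0, 0, 0], [0, 9, 0, 0, 0, 0, 0], [0, 9, 0, 0, 0, 0, 0], [0, 8.2, 0, 0, 0, 0, 0], [0, 7.4, 0, 0, 0, 0, 0], [0, 6.6, 0, 0, 0, 0, 0], [0, 5.8, 0, 0, 0, 0, 0], [0, 5.2, 0, 0, 0, 0, 0], [0, 4.8, 0, 0, 0, 0, 0], [0, 4.8, 0, 0, 0, 0, 0]],
  ],
)

```text
time_s: 24.32
ee_pos: [0.5745, -0.2223, 0.0894]
eef_rot: [-3.141, 0.003, 0.155]
force: [0.9, -3.5, 2.4]
grip_width: 0.0006
```

```bash
cat > chk.py <<'E'
from h import *
import sys
C=np.array([548.3,-40.8]);u=np.array([-.153,.988])
B=[];G=[];F=[];fr=[]
for i in range(3):
    s=cam('scene')['frame']; fr.append(s); h=cv2.cvtColor(s,cv2.COLOR_BGR2HSV); o=ctrl.get_obs(); F.append(o['force'][:2]@u)
    for m,L,r in((((abs(h[...,0].astype(int)-110)<12)&(h[...,1]>100)&(h[...,2]>45)),B,(235,280)),(((abs(h[...,0].astype(int)-65)<20)&(h[...,1]>70)&(h[...,2]>40)),G,(265,295))):
        m=m.copy(); m[:165]=0; m[205:]=0; m[:,:r[0]]=0; m[:,r[1]:]=0
        k,l,st,ce=cv2.connectedComponentsWithStats(m.astype(np.uint8)); i=1+st[1:,4].argmax(); L.append([*ce[i],st[i,4]])
b=np.mean(B,0); print('blue',np.round(b,2),'t~',round((b[0]-237.9)/.241,1),'green',np.round(np.mean(G,0),2),'F',np.round(F,1),'tcp x',round((o['ee_pos'][:2]*1000-C)@u,1),'time',round(o['time_s'],2))
cv2.imwrite('pics/%s_scene.png'%sys.argv[1],np.mean(fr,0).astype(np.uint8))
E
python3 chk.py q1
```

```text
blue [264.35 185.45  91.33] t~ 109.8 green [280.71 184.5   78.33] F [-3.  -2.8 -2.7] tcp x -184.4 time 24.47
```

>>> play_rows(
  steps=[
    [[0, -0.4, 0, 0, 0, 0, 0], [0, -0.8, 0, 0, 0, 0, 0], [0, -0.8, 0, 0, 0, 0, 0]],
  ],
)

```text
time_s: 24.72
ee_pos: [0.5731, -0.2149, 0.089]
eef_rot: [-3.141, 0.004, 0.155]
force: [-0.1, -3.5, 1.8]
grip_width: 0.0006
```

```bash
python3 chk.py q2
```

```text
blue [264.99 185.19  91.67] t~ 112.4 green [281.04 184.64  73.  ] F [-2.6 -4.5 -3.3] tcp x -176.3 time 24.87
```

>>> play_rows(
  steps=[
    [[0, -0.4, 0, 0, 0, 0, 0], [0, -0.8, 0, 0, 0, 0, 0], [0, -0.8, 0, 0, 0, 0, 0]],
  ],
)

```text
time_s: 25.12
ee_pos: [0.5718, -0.2069, 0.0889]
eef_rot: [-3.141, 0.004, 0.155]
force: [0.9, -3.6, 2.7]
grip_width: 0.0005
```

```bash
python3 chk.py q3
```

```text
blue [265.64 184.84  97.  ] t~ 115.1 green [281.47 184.69  69.33] F [-3.9 -3.3 -2.7] tcp x -168.2 time 25.27
```

>>> play_rows(
  steps=[
    [[0, -0.4, 0, 0, 0, 0, 0], [0, -0.8, 0, 0, 0, 0, 0], [0, -0.8, 0, 0, 0, 0, 0]],
  ],
)

```text
time_s: 25.52
ee_pos: [0.5706, -0.1993, 0.0891]
eef_rot: [-3.141, 0.004, 0.155]
force: [-0.2, -4.6, 3.1]
grip_width: 0.0006
```

```bash
python3 chk.py q4
```

```text
blue [266.52 184.5  101.  ] t~ 118.8 green [281.61 184.6   68.67] F [-4.7 -5.6 -5.2] tcp x -160.5 time 25.67
```

>>> play_rows(
  steps=[
    [[0, -0.2, 0, 0, 0, 0, 0], [0, -0.5, 0, 0, 0, 0, 0], [0, -0.5, 0, 0, 0, 0, 0]],
  ],
)

```text
time_s: 25.92
ee_pos: [0.5698, -0.195, 0.089]
eef_rot: [3.141, 0.004, 0.155]
force: [-1.0, -6.3, 1.5]
grip_width: 0.0005
```

```bash
python3 chk.py q5
```

```text
blue [267.08 184.52  98.33] t~ 121.1 green [281.94 184.67  70.  ] F [-4.6 -4.9 -5.8] tcp x -155.8 time 26.07
```

Force is rising from 3.3 to about 5 N, so contact has begun. Next, a close look at the pad, stem and jar.

Run:
```python
from h import *
im=np.zeros((600,800,3),np.uint8)
for i,n in enumerate(('q1','q5')):
    s=cv2.imread(f'pics/{n}_scene.png'); im[:300,400*i:400*i+400]=cv2.resize(s[160:205,240:300],(400,300),interpolation=cv2.INTER_CUBIC)
d=np.mean([cam('side')['frame'] for _ in range(2)],0).astype(np.uint8); im[300:,:400]=cv2.resize(d[150:210,185:265],(400,300),interpolation=cv2.INTER_CUBIC)
w=cam('wrist')['frame']; im[300:,400:]=cv2.resize(w,(400,300))
cv2.imwrite('pics/m7.png',im)
```

```text
(no output)
```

View pics/m7.png

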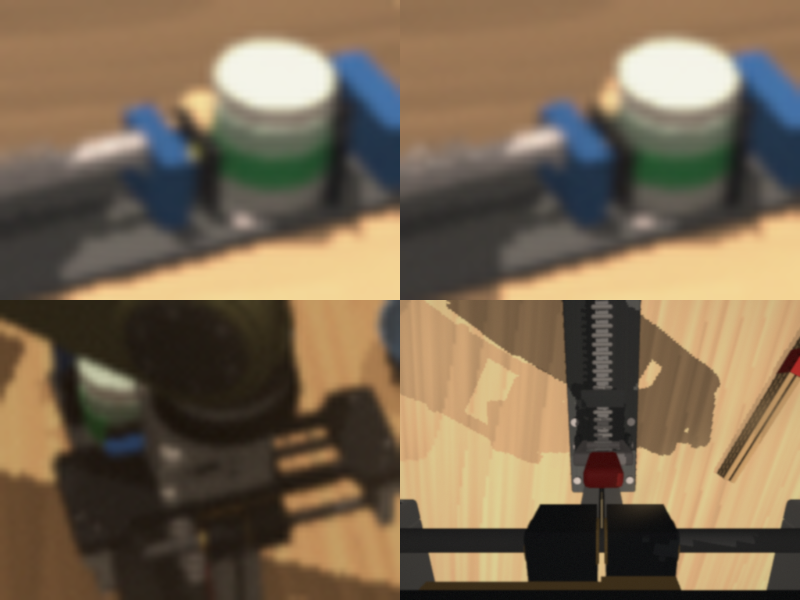

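The scene crops show the jar pushed right by about 3 mm and the pad touching it. Next I'll track the cap and the carriage at sub-pixel level across the saved frames, to see when the jar stopped moving (seated). From then on, carriage travel equals pad travel.

```bash
cat > tr.py <<'E'
import cv2,numpy as np,sys
def cent(w): 
    ys,xs=np.mgrid[:w.shape[0],:w.shape[1]]; return (w*xs).sum()/w.sum(),(w*ys).sum()/w.sum(),w.sum()
def cutshift(ref,img,x0,x1,y0,y1,dx):
    t=ref[y0:y1,x0:x1]; r=img[y0-3:y1+3,x0-3:x1+3+dx]
    k=8; up=lambda a:cv2.resize(a,None,fx=k,fy=k,interpolation=cv2.INTER_CUBIC)
    m=cv2.matchTemplate(up(r),up(t),cv2.TM_CCOEFF_NORMED); _,v,_,l=cv2.minMaxLoc(m); return round(l[0]/k-3,2),round(l[1]/k-3,2),round(v,3)
ref=cv2.imread('pics/q1_scene.png')
for n in sys.argv[1:]:
    s=cv2.imread(f'pics/{n}_scene.png'); h=cv2.cvtColor(s,cv2.COLOR_BGR2HSV).astype(float)
    sat=h[163:180,268:294,1]; val=h[163:180,268:294,2]; cap=np.clip((70-sat)/40,0,1)*np.clip((val-110)/60,0,1)
    f=s.astype(float); b=np.clip(f[170:198,250:276,0]-f[170:198,250:276,2]-15,0,40)
    print(n,'cap',np.round(cent(cap),2),'blue',np.round(cent(b),2),'capTM',cutshift(ref,s,272,291,165,177,6),'blueTM',cutshift(ref,s,257,270,174,195,8),'V',cutshift(ref,s,291,303,167,189,3))
E
python3 tr.py p4 p5 q1 q2 q3 q4 q5
```

```text
p4 cap [ 12.89   8.67 170.88] blue [   8.25   16.11 2407.  ] capTM (0.0, 0.0, 0.996) blueTM (-3.0, 2.75, 0.595) V (0.0, 0.12, 0.984)
p5 cap [ 12.88   8.66 171.  ] blue [  13.77   14.21 2756.  ] capTM (0.0, 0.0, 0.996) blueTM (0.0, 0.25, 0.906) V (0.0, 0.12, 0.984)
q1 cap [ 12.92   8.64 169.68] blue [  13.96   13.54 2930.  ] capTM (0.0, 0.0, 0.998) blueTM (0.0, 0.0, 0.999) V (0.0, 0.0, 0.997)
q2 cap [ 12.94   8.64 169.26] blue [  14.68   13.33 2926.  ] capTM (0.0, 0.0, 0.998) blueTM (0.62, -0.12, 0.991) V (0.0, 0.0, 0.992)
q3 cap [ 12.94   8.64 169.36] blue [  15.38   13.24 2986.  ] capTM (0.0, 0.0, 0.998) blueTM (1.38, -0.38, 0.988) V (0.0, 0.12, 0.986)
q4 cap [ 13.2    8.54 169.82] blue [  16.33   13.   3077.  ] capTM (0.25, 0.0, 0.996) blueTM (2.12, -0.5, 0.977) V (0.12, 0.12, 0.983)
q5 cap [ 13.44   8.52 169.73] blue [  16.72   12.96 3105.  ] capTM (0.5, -0.12, 0.995) blueTM (2.38, -0.62, 0.979) V (0.12, 0.25, 0.974)
```

The jar began moving after q3 and is still sliding at q5, so it isn't seated yet. I'll continue in 4 mm steps.

>>> play_rows(
  steps=[
    [[0, -0.2, 0, 0, 0, 0, 0], [0, -0.4, 0, 0, 0, 0, 0], [0, -0.4, 0, 0, 0, 0, 0]],
  ],
)

```text
time_s: 26.47
ee_pos: [0.5693, -0.1917, 0.0889]
eef_rot: [3.14, 0.004, 0.154]
force: [1.2, -7.1, 0.9]
grip_width: 0.0002
```

```bash
python3 chk.py q6; python3 tr.py q6
```

```text
blue [267.45 184.37 104.  ] t~ 122.6 green [281.91 184.68  70.33] F [-6.5 -6.7 -5.9] tcp x -152.4 time 26.62
q6 cap [ 13.44   8.51 169.61] blue [  17.11   12.73 3196.  ] capTM (0.5, -0.12, 0.996) blueTM (2.75, -0.62, 0.971) V (0.12, 0.25, 0.974)
```

>>> play_rows(
  steps=[
    [[0, -0.2, 0, 0, 0, 0, 0], [0, -0.4, 0, 0, 0, 0, 0], [0, -0.4, 0, 0, 0, 0, 0]],
  ],
)

```text
time_s: 26.87
ee_pos: [0.5687, -0.1885, 0.0887]
eef_rot: [3.139, 0.004, 0.154]
force: [1.8, -7.9, 0.3]
grip_width: 0.0007
```

```bash
python3 chk.py q7; python3 tr.py q7
```

```text
blue [267.76 184.23 100.67] t~ 123.9 green [281.88 184.68  70.  ] F [-8.5 -8.7 -8.2] tcp x -149.2 time 27.02
q7 cap [ 13.43   8.51 169.67] blue [  17.39   12.69 3162.  ] capTM (0.5, -0.12, 0.996) blueTM (3.0, -0.75, 0.968) V (0.12, 0.25, 0.979)
```

The jar stopped at q5, so it is seated. Since then the carriage has moved about 2.7–3.6 mm. That gives pad_in of about 4–5.4 mm from the images and kinematics, and about 5.7 mm from the force rise (3.9 to 8.4 N), so close to halfway. Last look before handing in.

```bash
python3 chk.py q8; python3 tr.py q8
python3 - <<'E'
import cv2,numpy as np
im=np.zeros((600,800,3),np.uint8); s=cv2.imread('pics/q8_scene.png')
im[:300,:400]=cv2.resize(cv2.imread('pics/q3_scene.png')[160:205,240:300],(400,300),interpolation=cv2.INTER_CUBIC)
im[:300,400:]=cv2.resize(s[160:205,240:300],(400,300),interpolation=cv2.INTER_CUBIC)
im[300:]=cv2.resize(s[100:250,50:450],(800,300),interpolation=cv2.INTER_CUBIC)
cv2.imwrite('pics/m8.png',im)
E
```

```text
blue [267.76 184.28 102.33] t~ 123.9 green [281.94 184.67  70.  ] F [-7.5 -7.5 -8.7] tcp x -149.2 time 27.17
q8 cap [ 13.44   8.52 169.79] blue [  17.39   12.69 3156.  ] capTM (0.5, -0.12, 0.996) blueTM (3.0, -0.75, 0.968) V (0.12, 0.25, 0.979)
```

View pics/m8.png

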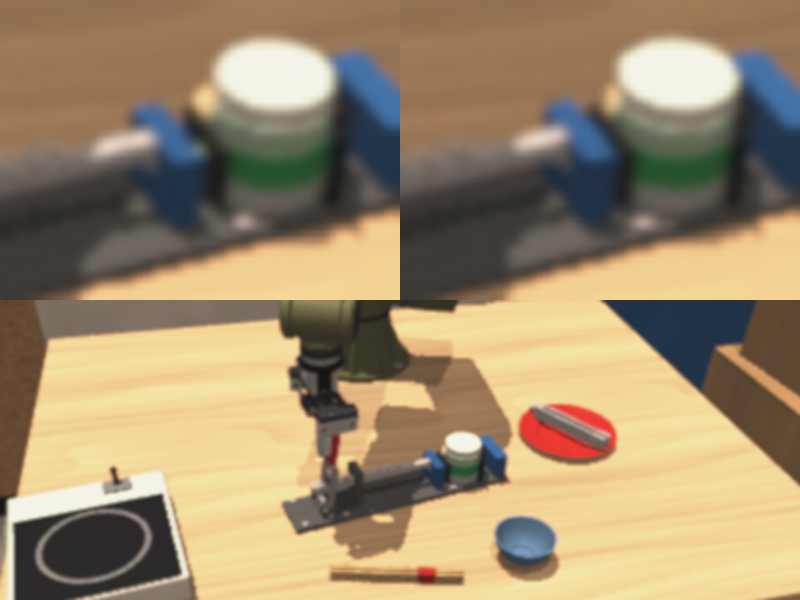

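The jar is upright against the V-jaw, the tongs are on the plate, and the bowl, chopsticks and switch are untouched. The push holds steady at about 7.9 N. Handing in.

```bash
python3 -c "
from station import ctrl
print(ctrl.hand_in())"
```

```text
the job is handed in; nothing more can be done
None
```

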